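Present the long objective to the inspection camera

ROBOT

A 6-joint arm with a two-finger parallel gripper is mounted at the origin on the work surface. World frame = base frame: x ahead of the robot, y to its left, z up, the work surface at z = 0. Lengths are in m, angles in rad, forces in N, time in s.
With the tool pointing down it reaches from about 0.25 to 0.725 m from the base axis. Payload 4 kg.
Tool frame: the origin (TCP) lies midway between the tips of the shut fingers; the grasp point (between the pads) lies 19 mm behind it (bot.grip_depth is the distance from the TCP to the grasp point, in m); z points along the fingers, y is the line along which they close (so a half turn about z gives the same grasp; the last joint's range is limited). The gripper opens to 85 mm and grips with 20 to 120 N. Pads are 22 mm wide; open, the fingers measure 114 mm over their backs; the gripper's body (76 mm by 85 mm) begins 54 mm behind the grasp point. The pads swing forward as they close: fully open they stand 13 mm farther back than shut.
Start: joints at [-1.131, 0.241, 0.005, 1.335, 0, 1.571], TCP at [0.213, -0.452, 0.231] pointing down, gripper open.
Joint ranges: [-2.72, 2.72], [-1.05, 1.87], [-1.09, 1.28], [-1.99, 2.15], [-1.42, 1.44], [-3.14, 3.14]. Speed limits (rad/s): [2.79, 2.79, 3.14, 3.14, 3.14, 3.14].

INTERFACE

Orientations are given as a unit quaternion [x, y, z, w].
In Python, from workcell import bot gives the robot as it stands.
- The arm moves only by the shell command python3 -m creep 'ROWS'. ROWS is JSON, one flat list of numbers, 5 for each row, row after row: the shift along the world's x, y, z in m, then the turn about the world's z in rad, then the finger opening in m, from 0 to 0.0854. In form: [x, y, z, twist, claw, x, y, z, twist, claw, ...]. A call has 1 to 10 rows; each row is the pose to reach, as a shift and turn from the pose commanded when the call began; what a row does not reach only later rows make up. A row lasts 1/12 s, in which the tool goes at most 41.7 mm and 7.16 degrees, less where a joint would pass 70% of its speed; a pose out of reach is approached as far as the arm can. A call with a gripper value outside its range is refused whole. The fingers move at their own pace and stop on an object; the grip force is fixed at half the most. Time passes only in rows, so rows that repeat a pose let the fingers close. It gives the time, the measured TCP pose, the force, the opening and the grip force at its end, in the units of the state.
- bot.get_obs(): the state, without advancing time (a new reading comes with each control period).
- bot.camera(name): name is "side" or "top" or "wrist"; returns a dict with "pixels" (480x640x3 uint8, red, green, blue), "camera_matrix" (3x3 intrinsics, pixels), "extrinsics" (4x4, takes a point from world to camera coordinates); the wrist camera has in their place "T_tool_cam" (4x4, takes a point from camera to tool coordinates, whose origin is the TCP and whose axes are the flange's). Camera axes: x right, y down, z forward; pixel columns grow to the right and rows downward; lengths in m; the calibration is good to about 2 mm. The wrist camera is an equidistant fisheye: a pixel r from the principal point sees the ray r / f radians off the axis. A picture is of the moment at which its call begins: read the wrist's pose just before it. There is no depth.
- bot.job_done(): hands the job in; it is judged then, once.
Trained networks look in the newest picture that a camera, given by its name, has taken for a name from the list of things; names that differ only in an ending like _2 or _b are one class to them, and where a whole thing is asked for, a point or a joint stands for the part that bears it (a point fixed in the world has none). Each returns a list of dicts, best first, with "score" (0 to 1); they miss things now and then, are a little off and sometimes report something else, mostly with a low value. They report only what shows in the picture. A call takes as long as a camera call.
- bot.look_for(camera, thing): "centre" ([column, row] as shares, 0 to 1, of the picture: columns of its width, rows of its height, amid what is visible of it).
- bot.place_of(camera, thing): "centre" ([column, row] as shares, 0 to 1, of the picture: columns of its width, rows of its height: a listed point, or the origin of a listed thing).
The state is a dict: "clock": time; "joint_pos": joint angles; "joint_vel": joint speeds; "tau": joint torques, N m; "eef_pos": TCP position; "tool_rot": TCP orientation; "ft_force": force on the tool from outside, world axes, zero at the start; "ft_torque": the same for the moment, N m; "grip_width": finger opening in m; "grasp_force": force on a finger pad.
Only numpy, scipy, OpenCV 4.12 (cv2) and the standard library are available. Lean on these libraries where they do the work, as an engineer would, in place of code of your own. Each camera call takes 0.05 s, during which the arm holds its last target. There are 200 camera calls.

TASK

Take the longest of the three microscope objectives out of the rack and hold its threaded lower end up to the inspection camera: centred on the camera's lens, square to it and 60 mm in front of it. Finish while still holding it there, steady in the air, with the gripper; do not bump the camera, and leave the other two objectives in their sockets and the things on the bench where they are.

Things in the scene. Friction and masses are not known exactly. Their poses are not given: they have to be found in the camera images.
- long_objective: Objective lens standing nose up in a rack socket: the longest, 75 mm. From its lower end: thread 24 mm diameter, 7 mm long, loose in the socket; bare metal barrel 30 mm diameter, 7 to 55 mm (its shoulder rests on the rack's top); nose tapering 27 to 14 mm, 55 to 75 mm. Origin: centre of its flat lower (threaded) end; z along its axis to the nose. About 240 g.
- mid_objective: Objective lens standing nose up in a rack socket: 52 mm overall, same thread and 30 mm barrel (to 35 mm), tapered nose. Leave it alone. Origin: centre of its flat lower (threaded) end; z along its axis to the nose. About 180 g.
- short_objective: Objective lens standing nose up in a rack socket: 36 mm overall, same thread and 30 mm barrel (to 23 mm), tapered nose. Leave it alone. Origin: centre of its flat lower (threaded) end; z along its axis to the nose. About 130 g.
- rack: Fixed grey plastic block, 80 (x) x 250 (y) x 30 mm high, with three sockets 26 mm wide, 12 mm deep, 80 mm apart along its y axis, the middle one at its centre. Any objective may stand in any socket; they lift straight out, unclamped. Origin: centre of its underside.
- camera: Fixed inspection camera stand: dark base plate 90 x 90 x 12 mm (x -10 to +80 mm, y -45 to +45 mm from the origin) and an upright bracket at its +x end, 77 mm high, carrying the tilted camera head, which leans to the stand's -x side in its plane of symmetry. Origin: on the bench.
- camera_head: Camera head on the stand: white 44 mm square housing, 55 mm long, with a black lens barrel 34 mm wide (rubber ring 39 mm), 35 mm long, on its upper end. Origin: centre of the lens's front face, 112 mm above the bench, at x = +10 mm, y = 0 of the stand. z: the line of sight, out of the lens, up and to the stand's -x, 25 degrees off vertical. The objective may be turned any way about its own axis.
- keypad: Bystander: loose off-white control keypad, 80 x 120 x 36 mm, with a black thumb stick up to 58 mm high. Origin: centre of its underside.
- cleaner: Bystander: small loose amber bottle of lens cleaner, 40 mm in diameter, 90 mm high. Origin: centre of its underside.
- dish: Bystander: loose clear closed culture dish, 92 mm in diameter, 17 mm high. Origin: centre of its underside.

How it is judged:
By the outcome, as a careful person would: the job done as asked, in the order asked, and still so for the second after the job is handed in, while the arm keeps its last pose, push and grip.
It also fails if it takes over 35 s, if anything falls off the work surface, if the arm or the gripper's body presses on something with over 40 N, if the wrist force passes 120 N, or if a joint passes its speed limit or range.

## Working session

There is one attempt and no reset: what is moved stays moved. The work goes in short steps, Python scripts to look and compute and a shell command to move; the robot and the scene stay as the last step left them, time stands still between calls to the robot, and variables do not carry over. Pictures are saved under pics/ and viewed, at most 10 in all, crops included, and the job is handed in when it is done.

```bash
mkdir -p pics; ls; cat > h.py <<'E'
import numpy as np, cv2
from workcell import bot
from scipy.spatial.transform import Rotation as R
def ray(c, px):
    K=c["camera_matrix"]; E=np.array(c["extrinsics"]); d=np.linalg.inv(K)@[px[0],px[1],1]
    Rm=E[:3,:3]; o=-Rm.T@E[:3,3]; d=Rm.T@d; return o,d/np.linalg.norm(d)
def at_z(c,px,z):
    o,d=ray(c,px); return o+d*(z-o[2])/d[2]
def tri(cs,pxs):
    A=np.zeros((3,3));b=np.zeros(3)
    for c,p in zip(cs,pxs):
        o,d=ray(c,p);P=np.eye(3)-np.outer(d,d);A+=P;b+=P@o
    x=np.linalg.solve(A,b)
    return x,[float(np.linalg.norm((np.eye(3)-np.outer(d,d))@(x-o))) for o,d in (ray(c,p) for c,p in zip(cs,pxs))]
def proj(c,X):
    E=np.array(c["extrinsics"]);q=E[:3,:3]@X+E[:3,3];q=np.array(c["camera_matrix"])@q;return q[:2]/q[2]
def save(n,im): cv2.imwrite("pics/"+n,im[:,:,::-1])
E
python3 - <<'E'
from h import *
np.set_printoptions(precision=4,suppress=True)
cs={}
for n in("top","side","wrist"):
    c=bot.camera(n);cs[n]=c;save(n+"0.png",c["pixels"])
    print(n,[(k,np.array(v)) for k,v in c.items() if k!="pixels"])
hz=dict(long_objective=.023,mid_objective=.023,short_objective=.023,rack=0,camera=0,camera_head=.112,keypad=0,cleaner=0,dish=0)
for t in hz:
    px={}
    for n in("top","side"):
        for r in bot.place_of(n,t)[:3]:
            p=np.array(r["centre"])*[640,480]; print(t,n,round(r["score"],2),p.round(1),at_z(cs[n],p,hz[t]).round(4)); px.setdefault(n,p)
    if len(px)==2: print("  tri",tri([cs[n] for n in px],list(px.values())))
E
```

```text
pics
top [('camera_matrix', array([[618.9865,   0.    , 328.6274],
       [  0.    , 618.9865, 236.8224],
       [  0.    ,   0.    ,   1.    ]])), ('extrinsics', array([[ 0.0275, -0.9996,  0.0008, -0.0302],
       [-0.9739, -0.0269, -0.2253,  0.6168],
       [ 0.2253,  0.0054, -0.9743,  1.2591],
       [ 0.    ,  0.    ,  0.    ,  1.    ]]))]
side [('camera_matrix', array([[605.6584,   0.    , 313.545 ],
       [  0.    , 605.6584, 232.3566],
       [  0.    ,   0.    ,   1.    ]])), ('extrinsics', array([[-0.7013, -0.7129,  0.0023,  0.4028],
       [-0.3593,  0.3506, -0.8649,  0.3036],
       [ 0.6158, -0.6073, -0.502 ,  0.7679],
       [ 0.    ,  0.    ,  0.    ,  1.    ]]))]
wrist [('camera_matrix', array([[371.6483,   0.    , 321.5496],
       [  0.    , 371.6483, 237.2222],
       [  0.    ,   0.    ,   1.    ]])), ('T_tool_cam', array([[ 0.0009, -0.9583, -0.2857,  0.073 ],
       [ 1.    ,  0.0013, -0.001 , -0.    ],
       [ 0.0013, -0.2857,  0.9583, -0.1416],
       [ 0.    ,  0.    ,  0.    ,  1.    ]]))]
long_objective top 0.54 [477.5 263.6] [ 0.5769 -0.3427  0.023 ]
long_
[... 1159 characters left out ...]
 0.112 ]
  tri (array([0.582 , 0.1945, 0.1071]), [0.0017832947941268907, 0.0017832947941269267])
keypad top 0.73 [303.  192.3] [0.7373 0.0492 0.    ]
keypad side 0.61 [240.8 262.8] [0.7273 0.0492 0.    ]
  tri (array([ 0.7359,  0.047 , -0.004 ]), [0.003473641973937236, 0.0034736419739373674])
cleaner top 0.54 [376.5 198.5] [ 0.7271 -0.1203  0.    ]
cleaner side 0.85 [300.7 230. ] [ 0.7389 -0.1232  0.    ]
  tri (array([ 0.7281, -0.1177,  0.0059]), [0.003420655410512206, 0.0034206554105122955])
dish top 0.59 [322.1 329. ] [ 0.4263 -0.0042  0.    ]
dish side 0.67 [376.3 320.4] [ 0.4249 -0.003   0.    ]
  tri (array([ 0.4262, -0.0043, -0.0014]), [0.00021846002759936333, 0.00021846002759939528])
```

View pics/top0.png

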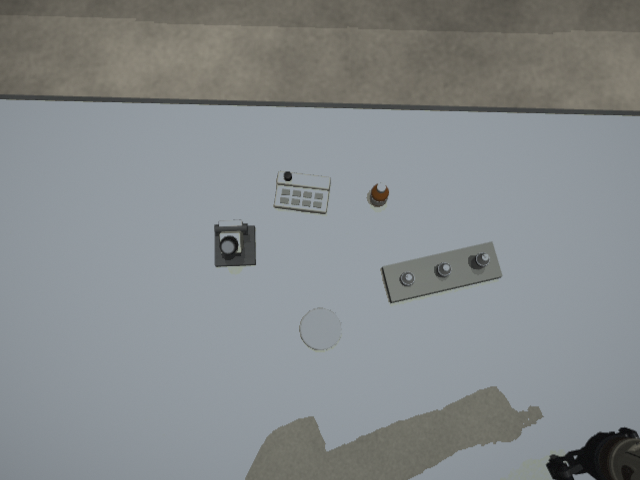

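View pics/side0.png

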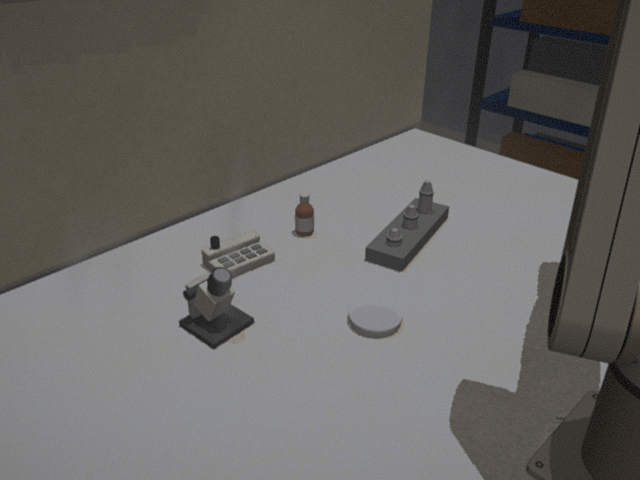

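```bash
python3 - <<'E'
from h import *
o=bot.get_obs();print(o["clock"],o["eef_pos"],R.from_quat(o["tool_rot"]).as_matrix().round(3),o["joint_pos"])
c=bot.camera("top")["pixels"]
a=cv2.resize(c[205:285,195:275],None,fx=5,fy=5,interpolation=cv2.INTER_CUBIC)
b=cv2.resize(bot.camera("side")["pixels"][255:355,170:260],None,fx=4,fy=4,interpolation=cv2.INTER_CUBIC)
save("crop.png",np.hstack([a,b]))
E
```

```text
1.05 [ 0.21288349 -0.45242642  0.23130393] [[ 0.905  0.426  0.   ]
 [ 0.426 -0.905 -0.   ]
 [ 0.     0.    -1.   ]] [-1.13099740e+00  2.40598470e-01  4.99136786e-03  1.33516598e+00
  3.17647771e-06  1.57083441e+00]
```

View pics/crop.png

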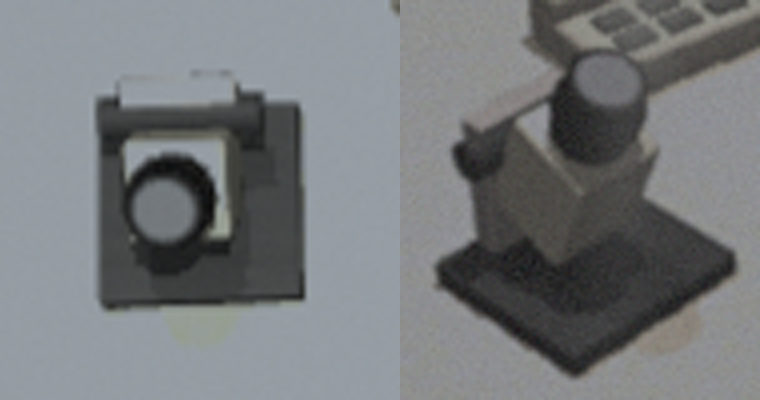

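```bash
python3 -m creep '[0.33,0.64,0.04,-0.37,0.0854,0.33,0.64,0.04,-0.37,0.0854,0.33,0.64,0.04,-0.37,0.0854,0.33,0.64,0.04,-0.37,0.0854,0.33,0.64,0.04,-0.37,0.0854,0.33,0.64,0.04,-0.37,0.0854,0.33,0.64,0.04,-0.37,0.0854,0.33,0.64,0.04,-0.37,0.0854,0.33,0.64,0.04,-0.37,0.0854,0.33,0.64,0.04,-0.37,0.05]'
```

```text
clock: 1.98
eef_pos: [0.3994, -0.0904, 0.2543]
tool_rot: [0.999, 0.035, 0.001, 0.0]
ft_force: [1.0, -0.3, -0.5]
grip_width: 0.0754
grasp_force: 0.0
```

```bash
python3 -m creep '[0.14,0.27,0.02,0,0.05,0.14,0.27,0.02,0,0.05,0.14,0.27,0.02,0,0.05,0.14,0.27,0.02,0,0.05,0.14,0.27,0.02,0,0.05,0.14,0.27,0.02,0,0.05,0.14,0.27,0.02,0,0.05,0.14,0.27,0.02,0,0.05,0.14,0.27,0.02,0,0.05,0.14,0.27,0.02,0,0.05]'
cat >> h.py <<'E'
def wcam():
    o=bot.get_obs();c=bot.camera("wrist");T=np.eye(4);T[:3,:3]=R.from_quat(o["tool_rot"]).as_matrix();T[:3,3]=o["eef_pos"]
    c["T"]=T@np.array(c["T_tool_cam"]);return c
def wray(c,px):
    K=np.array(c["camera_matrix"]);v=(np.array(px)-K[:2,2])/K[0,0];t=np.linalg.norm(v)
    d=np.r_[v/max(t,1e-9)*np.sin(t),np.cos(t)];return c["T"][:3,3],c["T"][:3,:3]@d
def wat_z(c,px,z):
    o,d=wray(c,px);return o+d*(z-o[2])/d[2]
def wproj(c,X):
    K=np.array(c["camera_matrix"]);p=c["T"][:3,:3].T@(np.array(X)-c["T"][:3,3]);t=np.arctan2(np.hypot(p[0],p[1]),p[2])
    return K[:2,2]+K[0,0]*t*p[:2]/np.hypot(p[0],p[1])
E
python3 - <<'E'
from h import *
c=wcam();save("w1.png",c["pixels"]);np.savez("w1.npz",**c);print(c["T"].round(3))
for t,z in(("camera_head",.112),("camera",0)):
    for r in bot.place_of("wrist",t):
        p=np.array(r["centre"])*[640,480];print(t,r["score"],p,wat_z(c,p,z))
E
```

```text
clock: 2.82
eef_pos: [0.5466, 0.0822, 0.273]
tool_rot: [0.998, 0.066, -0.002, -0.016]
ft_force: [-0.4, 0.1, 0.1]
grip_width: 0.0501
grasp_force: 0.0
[[ 0.133 -0.948 -0.289  0.62 ]
 [-0.991 -0.137 -0.006  0.087]
 [-0.034  0.287 -0.957  0.414]
 [ 0.     0.     0.     1.   ]]
camera_head 0.72 [201.216 161.376] [0.58037574 0.19562983 0.112     ]
camera 0.82 [237.696 161.808] [0.56975798 0.19128182 0.        ]
```

View pics/w1.png

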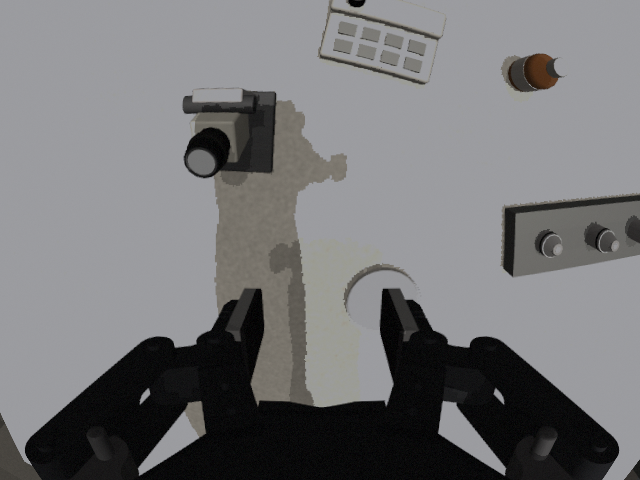

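```bash
python3 - <<'E'
from h import *
o=bot.get_obs();print(o["clock"],o["joint_pos"],o["joint_vel"],o["eef_pos"],R.from_quat(o["tool_rot"]).as_matrix().round(3))
E
python3 -m creep '[0,0.08,0,0,0.05,0,0.08,0,0,0.05,0,0.08,0,0,0.05]'
python3 - <<'E'
from h import *
o=bot.get_obs();print(o["clock"],o["joint_pos"],o["joint_vel"],o["eef_pos"],R.from_quat(o["tool_rot"]).as_matrix().round(3))
E
```

```text
2.9667 [0.13088067 0.33457794 0.24070023 1.47851132 0.03205669 3.14059757] [-0.0035386  -0.01397216 -0.01327591 -0.00028696  0.00047059 -0.00030355] [0.54577828 0.08165396 0.27317744] [[ 0.991  0.131 -0.006]
 [ 0.131 -0.991  0.032]
 [-0.002 -0.032 -0.999]]
clock: 3.22
eef_pos: [0.553, 0.1244, 0.2735]
tool_rot: [0.995, 0.095, -0.004, -0.03]
ft_force: [0.1, 0.3, -0.4]
grip_width: 0.0504
grasp_force: 0.0
3.2167 [0.18860458 0.36551654 0.28476432 1.49157254 0.06091985 3.14059627] [ 0.10056446  0.05838244  0.07909328  0.03324125  0.03340419 -0.00267112] [0.55296307 0.12435715 0.27347756] [[ 0.982  0.188 -0.013]
 [ 0.188 -0.98   0.06 ]
 [-0.001 -0.061 -0.998]]
```

```bash
python3 - <<'E'
from h import *
c=wcam();save("w2.png",c["pixels"]);np.savez("w2.npz",**c)
for t,z in(("camera_head",.112),("camera",0)):
    for r in bot.place_of("wrist",t):
        p=np.array(r["centre"])*[640,480];print(t,r["score"],p,wat_z(c,p,z));q=p if t=="camera_head" else p
x,y=int(q[0])-65,int(q[1])-75
x=max(x,0);y=max(y,0);print(x,y)
a=cv2.resize(c["pixels"][y:y+110,x:x+130],None,fx=5,fy=5,interpolation=cv2.INTER_CUBIC);save("w2c.png",a)
E
```

```text
camera_head 0.55 [257.216 168.624] [0.58091578 0.19485025 0.112     ]
camera 0.94 [280.192 168.48 ] [0.56901136 0.19269166 0.        ]
215 93
```

View pics/w2c.png

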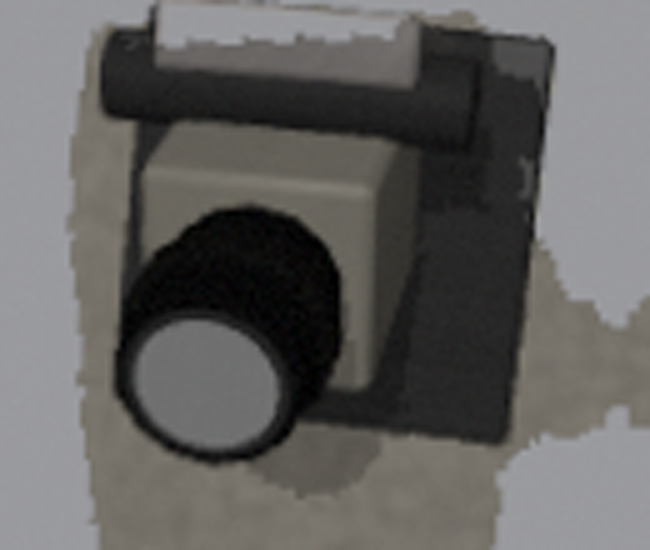

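```bash
python3 -m creep '[0,-0.05,0,1.5,0.05,0,-0.1,0,1.5,0.05,0,-0.15,0,1.5,0.05,0,-0.2,0,1.5,0.05,0,-0.25,0,1.5,0.05,0,-0.3,0,1.5,0.05,0,-0.35,0,1.5,0.05,0,-0.4,0,1.5,0.05,0,-0.42,0,1.5,0.05,0,-0.42,0,1.5,0.05]'; python3 - <<'E'
from h import *
o=bot.get_obs();print(o["clock"],o["joint_pos"],o["joint_vel"],o["eef_pos"],R.from_quat(o["tool_rot"]).as_matrix().round(3))
E
```

```text
clock: 4.2
eef_pos: [0.5521, -0.2766, 0.2736]
tool_rot: [0.769, 0.639, -0.02, -0.023]
ft_force: [1.8, -0.6, 0.2]
grip_width: 0.0504
grasp_force: 0.0
4.2 [-0.45545192  0.53037125  0.53948974  1.63753787 -0.01838922  1.30041635] [-0.6803621   0.47101967  0.76444285  0.25587331 -0.12531802 -2.15742375] [ 0.55212283 -0.27664238  0.27362214] [[ 0.183  0.981 -0.06 ]
 [ 0.983 -0.183  0.009]
 [-0.002 -0.06  -0.998]]
```

```bash
cat > st.py <<'E'
from h import *
o=bot.get_obs();M=R.from_quat(o["tool_rot"]).as_matrix();z=M[:,2]
print("t",round(o["clock"],2),"j",np.round(o["joint_pos"],3),"v",np.round(np.abs(o["joint_vel"]).max(),3),"p",np.round(o["eef_pos"],4),"yaw",round(np.arctan2(M[1,0],M[0,0]),4),"lean",np.degrees(np.arccos(-z[2])).round(2),"az",np.degrees(np.arctan2(z[1],z[0])).round(1),"paz",np.degrees(np.arctan2(o["eef_pos"][1],o["eef_pos"][0])).round(1),"F",np.round(o["ft_force"],1),"w",round(o["grip_width"],4),round(o["grasp_force"],1))
E
python3 -m creep '[0.13,0.23,0,0,0.05,0.13,0.23,0,0,0.05,0.13,0.23,0,0,0.05,0.13,0.23,0,0,0.05,0.13,0.23,0,0,0.05,0.13,0.23,0,0,0.05,0.13,0.23,0,0,0.05,0.13,0.23,0,0,0.05]' >/dev/null; python3 st.py
```

```text
t 4.87 j [-0.061  0.716  0.858  1.774  0.006  1.694] v 0.068 p [ 0.6842 -0.0401  0.272 ] yaw 1.3863 lean 3.52 az 170.7 paz -3.4 F [-0.1 -1.  -0.2] w 0.0499 0.0
```

```bash
python3 -m creep '[0.04,0,0,0.1,0.05,0.08,0,0,0.1,0.05,0.1,0,0,0.1,0.05,0.1,0,0,0.1,0.05]' >/dev/null; python3 st.py
```

```text
t 5.2 j [-5.900e-02  8.740e-01  1.189e+00  2.040e+00 -1.000e-03  1.603e+00] v 3.131 p [ 0.6846 -0.0404  0.2863] yaw 1.4803 lean 8.81 az 176.9 paz -3.4 F [-1.6  0.2  3.7] w 0.05 0.0
```

```bash
python3 -m creep '[0,0,0,0,0.05]' >/dev/null; python3 st.py;  python3 -m creep '[0,0,0,0,0.05]' >/dev/null; python3 st.py
```

```text
t 5.28 j [-5.900e-02  8.600e-01  1.180e+00  1.964e+00 -1.000e-03  1.603e+00] v 0.111 p [ 0.7118 -0.0422  0.2897] yaw 1.4794 lean 4.2 az 177.2 paz -3.4 F [ 0.8 -0.1 -0.8] w 0.0501 0.0
t 5.37 j [-5.900e-02  8.520e-01  1.182e+00  1.964e+00 -1.000e-03  1.603e+00] v 0.081 p [ 0.7122 -0.0423  0.2962] yaw 1.4792 lean 3.58 az 177.1 paz -3.4 F [-0.4  0.8  0.9] w 0.0502 0.0
```

```bash
python3 -m creep '[-0.135,-0.3,-0.1,0,0.06,-0.135,-0.3,-0.1,0,0.06,-0.135,-0.3,-0.1,0,0.06,-0.135,-0.3,-0.1,0,0.06,-0.135,-0.3,-0.1,0,0.06,-0.135,-0.3,-0.1,0,0.06,-0.135,-0.3,-0.1,0,0.06,-0.135,-0.3,-0.1,0,0.06,-0.135,-0.3,-0.1,0,0.06,-0.135,-0.3,-0.1,0,0.06]' >/dev/null; python3 st.py; python3 - <<'E'
from h import *
c=wcam();save("w3.png",c["pixels"]);np.savez("w3.npz",**c)
for t,z in(("long_objective",.023),("mid_objective",.023),("short_objective",.023),("rack",0)):
    for r in bot.place_of("wrist",t)[:2]:
        p=np.array(r["centre"])*[640,480];print(t,round(r["score"],2),p.round(1),wat_z(c,p,z).round(4))
E
```

```text
t 6.2 j [-0.529  0.652  0.561  1.53  -0.028  1.14 ] v 0.077 p [ 0.5738 -0.345   0.2006] yaw 1.4738 lean 3.31 az 178.5 paz -31.0 F [-0.3  0.7  0.4] w 0.0602 0.0
long_objective 0.96 [335.3 204.4] [ 0.5764 -0.3378  0.023 ]
mid_objective 0.62 [303.5 119.4] [ 0.5563 -0.2616  0.023 ]
short_objective 0.84 [271.9  35.7] [ 0.5364 -0.1843  0.023 ]
rack 0.65 [305.5 118.3] [ 0.5558 -0.2601  0.    ]
```

View pics/w3.png

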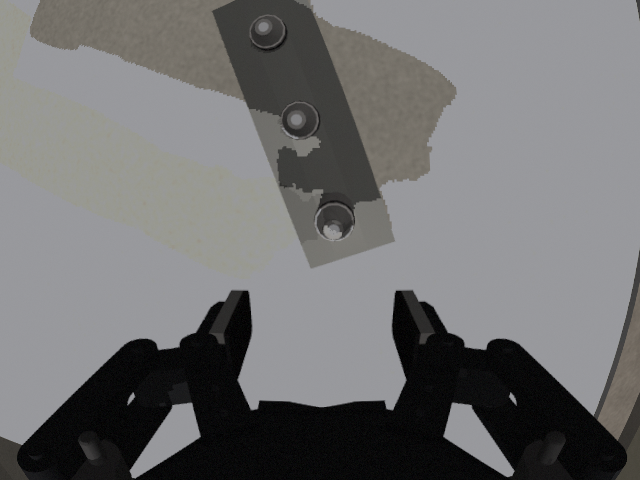

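```bash
python3 - <<'E'
from h import *
c=dict(np.load("w3.npz"));
for p,z in(((335,220),.078),((335,230),.098),((299,120),.058),((267,32),.046)): print(wat_z(c,p,z).round(4))
E
python3 -m creep '[0.001,0.004,-0.04,0,0.06,0.001,0.004,-0.08,0,0.06,0.001,0.004,-0.12,0,0.06,0.001,0.004,-0.145,0,0.06,0.001,0.004,-0.158,0,0.06,0.001,0.004,-0.158,0,0.06,0.001,0.004,-0.158,0,0.06]' >/dev/null; python3 st.py
```

```text
[ 0.5774 -0.3382  0.078 ]
[ 0.5776 -0.3402  0.098 ]
[ 0.5564 -0.2629  0.058 ]
[ 0.5366 -0.1868  0.046 ]
t 7.03 j [-0.513  0.741  0.301  1.185 -0.026  1.146] v 0.044 p [ 0.5783 -0.3349  0.0407] yaw 1.4834 lean 3.5 az 176.3 paz -30.1 F [0.5 0.6 0.3] w 0.0598 0.0
```

```bash
python3 -m creep '[-0.003,-0.005,0.001,0,0.06,-0.003,-0.005,0.001,0,0.06,-0.003,-0.005,0.001,0,0.06]' >/dev/null; python3 st.py; python3 -m creep '[0,0,0,0,0,0,0,0,0,0,0,0,0,0,0,0,0,0,0,0]'; python3 st.py;python3 - <<'E'
from h import *
c=wcam();save("w4.png",c["pixels"])
E
```

```text
t 7.28 j [-0.524  0.737  0.303  1.186 -0.027  1.137] v 0.011 p [ 0.5759 -0.3424  0.0442] yaw 1.4808 lean 3.24 az 178.5 paz -30.7 F [-0.3 -0.8 -0.6] w 0.0602 0.0
clock: 7.62
eef_pos: [0.5757, -0.3419, 0.0432]
tool_rot: [0.738, 0.674, -0.02, -0.02]
ft_force: [0.6, 0.8, 4.4]
grip_width: 0.0288
grasp_force: 58.8
t 7.62 j [-0.524  0.738  0.302  1.186 -0.027  1.137] v 0.002 p [ 0.5757 -0.3419  0.0432] yaw 1.4811 lean 3.29 az 177.7 paz -30.7 F [0.6 0.8 4.4] w 0.0288 58.8
```

View pics/w4.png

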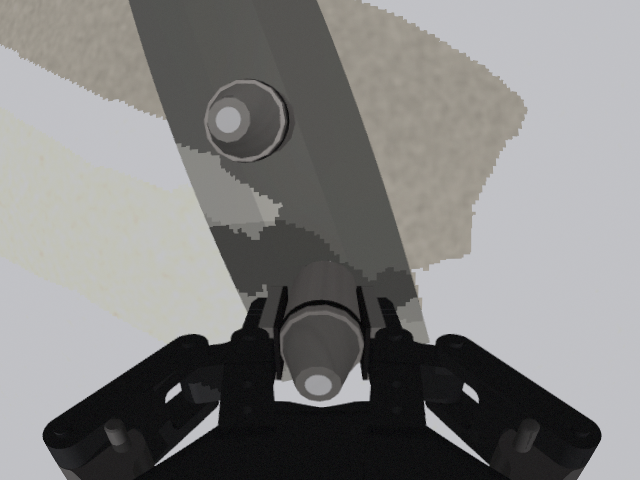

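```bash
python3 - <<'E'
from h import *
c=bot.camera("wrist");T=np.array(c["T_tool_cam"])
K=np.array(c["camera_matrix"])
for px,z in(((318,384),-.055),((321,345),-.035)):
    v=(np.array(px)-K[:2,2])/K[0,0];t=np.linalg.norm(v);d=T[:3,:3]@np.r_[v/t*np.sin(t),np.cos(t)];print((T[:3,3]+d*(z-T[2,3])/d[2]).round(4))
E
python3 -m creep '[0,0,0.03,0,0,0,0,0.07,0,0,0,0,0.11,-0.1,0,-0.02,0.03,0.15,-0.2,0,-0.03,0.06,0.18,-0.3,0,-0.04,0.1,0.2,-0.42,0,-0.05,0.14,0.22,-0.54,0,-0.06,0.18,0.23,-0.66,0,-0.06,0.22,0.24,-0.78,0,-0.07,0.26,0.24,-0.9,0]' ; python3 st.py
```

```text
[ 0.0024 -0.0009 -0.055 ]
[ 0.0033 -0.0001 -0.035 ]
clock: 8.55
eef_pos: [0.5083, -0.1001, 0.2808]
tool_rot: [0.958, 0.284, -0.009, -0.028]
ft_force: [1.2, 0.9, -1.6]
grip_width: 0.0288
grasp_force: 61.7
t 8.55 j [-0.219  0.298  0.208  1.524  0.041  2.346] v 2.178 p [ 0.5083 -0.1001  0.2808] yaw 0.5759 lean 3.41 az 123.9 paz -11.1 F [ 1.2  0.9 -1.6] w 0.0288 61.7
```

```bash
python3 -m creep '[0,0.02,0,-0.12,0,0,0.04,0,-0.24,0,0,0.06,0,-0.36,0,0,0.08,0,-0.48,0,0,0.1,0,-0.6,0,0,0.1,0,-0.7,0,0,0.1,0,-0.8,0,0,0.1,0,-0.9,0,0,0.1,0,-1.0,0,0,0.1,0,-1.1,0]' >/dev/null; python3 st.py
```

```text
t 9.38 j [-0.276  0.217  0.089  1.455  0.148  3.141] v 0.501 p [ 0.4841 -0.0904  0.2787] yaw -0.2746 lean 8.51 az 78.9 paz -10.6 F [-0.1  0.3 -2.5] w 0.0283 61.8
```

```bash
python3 -m creep '[0,0.04,0,-0.1,0,0,0.08,0,-0.2,0,0,0.12,0,-0.3,0,0,0.16,0,-0.4,0,0,0.2,0,-0.5,0,0,0.24,0,-0.6,0,0,0.28,0,-0.7,0,0,0.3,0,-0.8,0]' >/dev/null; python3 st.py
```

```text
t 10.05 j [-0.676 -0.016 -0.195  1.422  0.286  3.141] v 0.719 p [ 0.34   -0.1626  0.2798] yaw -0.6747 lean 16.49 az 57.0 paz -25.6 F [ 0.5 -1.3 -1.7] w 0.0289 61.7
```

```bash
python3 -m creep '[0.04,0.03,0,0,0,0.08,0.06,0,-0.1,0,0.1,0.09,0,-0.2,0,0.12,0.12,0,-0.3,0,0.14,0.15,0,-0.3,0,0.16,0.18,0,-0.3,0]' >/dev/null; python3 st.py
```

```text
t 10.55 j [-0.918 -0.08  -0.264  1.419  0.332  3.141] v 0.457 p [ 0.2816 -0.2058  0.2806] yaw -0.9176 lean 19.09 az 42.6 paz -36.2 F [-0.3 -0.3 -2.4] w 0.0286 61.7
```

```bash
python3 -m creep '[0.03,0.03,0,0,0,0.06,0.06,0,0,0,0.1,0.09,0,0,0,0.13,0.12,0,0,0,0.16,0.15,0,0,0,0.16,0.18,0,0,0,0.16,0.18,0,0,0]' >/dev/null; python3 st.py
```

```text
t 11.13 j [-0.876 -0.11  -0.294  1.417  0.366  3.141] v 0.123 p [ 0.2886 -0.1768  0.2826] yaw -0.875 lean 21.01 az 44.2 paz -31.5 F [-0.2 -0.2 -2.8] w 0.0292 61.6
```

```bash
python3 -m creep '[0.03,0.04,0,-0.1,0,0.06,0.08,0,-0.2,0,0.1,0.12,0,-0.3,0,0.13,0.16,0,-0.4,0,0.16,0.2,0,-0.4,0,0.16,0.24,0,-0.4,0]' >/dev/null; python3 st.py
```

```text
t 11.63 j [-1.256 -0.38  -0.488  1.493  0.398  3.141] v 0.486 p [ 0.1725 -0.1496  0.2836] yaw -1.2548 lean 22.87 az 22.1 paz -40.9 F [-0.9 -0.1 -2.4] w 0.0286 61.6
```

```bash
python3 -m creep '[0.04,0.03,0,0,0,0.08,0.06,0,0,0,0.12,0.09,0,0,0,0.15,0.12,0,0,0,0.18,0.15,0,0,0,0.2,0.18,0,0,0,0.22,0.2,0,0,0,0.24,0.22,0,0,0]' >/dev/null; python3 st.py
```

```text
t 12.3 j [-1.234 -0.546 -0.567  1.58   0.43   3.141] v 0.263 p [ 0.1605 -0.0753  0.285 ] yaw -1.2335 lean 24.71 az 23.0 paz -25.2 F [-0.  -0.1 -2.8] w 0.0288 61.7
```

```bash
python3 -m creep '[0,0,0,0.12,0,0,0,0,0.24,0,0.01,0,0,0.36,0,0.02,0,0.01,0.48,0,0.04,0,0.02,0.6,0,0.06,0,0.02,0.72,0,0.08,0,0.03,0.84,0,0.11,0,0.03,0.96,0,0.14,0,0.03,1.08,0,0.17,0,0.03,1.2,0]' >/dev/null; python3 st.py
```

```text
t 13.13 j [-0.542  0.057 -0.075  1.683  0.358  2.589] v 1.001 p [ 0.3323 -0.0759  0.3152] yaw -0.0277 lean 24.67 az 91.9 paz -12.9 F [ 0.4 -1.1 -2.3] w 0.0289 61.7
```

```bash
python3 -m creep '[0.02,0.01,0,0.12,0,0.04,0.02,0,0.24,0,0.06,0.03,0,0.36,0,0.08,0.04,0,0.48,0,0.1,0.05,0,0.6,0,0.12,0.06,0,0.72,0,0.12,0.06,0,0.84,0,0.12,0.06,0,0.96,0,0.12,0.06,0,1.08,0,0.12,0.06,0,1.2,0]' >/dev/null; python3 st.py
python3 -m creep '[0,0,0,0.12,0,0,0,0,0.24,0,0,0,0,0.36,0,0,0,0,0.48,0,0,0,0,0.6,0,0,0,0,0.72,0,0,0,0,0.84,0,0,0,0,0.96,0,0,0,0,1.08,0,0,0,0,1.2,0]' >/dev/null; python3 st.py
```

```text
t 13.97 j [-0.101  0.472  0.458  1.979  0.098  1.854] v 1.031 p [ 0.4513 -0.016   0.3145] yaw 1.172 lean 24.77 az 160.7 paz -2.0 F [-0.3 -0.  -2.8] w 0.0284 61.7
t 14.8 j [ 0.15   0.377  0.323  1.852 -0.276  0.973] v 1.134 p [ 0.4509 -0.0156  0.3146] yaw 2.3718 lean 24.69 az -130.7 paz -2.0 F [-0.3 -0.5 -4.1] w 0.0287 61.7
```

```bash
python3 - <<'E'
from h import *
from scipy.optimize import least_squares
w2=dict(np.load("w2.npz"));w1=dict(np.load("w1.npz"))
top=bot.camera("top");side=bot.camera("side")
zc=np.array([-np.sin(np.radians(25)),0,np.cos(np.radians(25))])
L=[10e-3,0,.112];k=5
cc=lambda x,y:((x)/5+215-.4,(y)/5+93-.4)
# observations: (projector, model pt, pixel)
P=lambda c:(lambda X:wproj(c,X))
Q=lambda c:(lambda X:proj(c,X))
tp=lambda x,y:(x/5+195-.4,y/5+205-.4); sd=lambda x,y:((x-400)/4+170-.4,y/4+255-.4)
obs=[("w",P(w2),L,cc(207,383)),("w",P(w2),[-.01,-.045,.012],cc(505,440)),("w",P(w2),[.08,-.045,.012],cc(553,40)),
("w1",P(w1),[-.01,-.045,.012],(271,171)),("w1",P(w1),[.08,-.045,.012],(276,92)),("w1",P(w1),L,(202.5,162.5)),
("t",Q(top),L,tp(167,208)),("t",Q(top),[-.01,.045,.012],tp(100,306)),("t",Q(top),[-.01,-.045,.012],tp(303,299)),("t",Q(top),[.08,-.045,.012],tp(300,103)),
("s",Q(side),L,sd(608,80)),("s",Q(side),[-.01,.045,.012],sd(575,370)),("s",Q(side),[-.01,-.045,.012],sd(735,262)),("s",Q(side),[.08,.045,.012],sd(438,272))]
def f(p,sub,off=False):
    c,s=np.cos(p[2]),np.sin(p[2]);out=[]
    for n,pr,m,px in sub:
        out.append(pr(np.array([p[0]+c*m[0]-s*m[1],p[1]+s*m[0]+c*m[1],m[2]]))-px)
    return np.concatenate(out)
for g in(("w","w1"),("w",),("t",),("s",),("w","w1","t","s")):
    sub=[o for o in obs if o[0] in g];r=least_squares(f,[.57,.19,.0],args=(sub,),loss="soft_l1");p=r.x
    print(g,p.round(4),np.degrees(p[2]).round(2),"lens",(p[:2]+.01*np.array([np.cos(p[2]),np.sin(p[2])])).round(4),f(p,sub).round(1).reshape(-1,2).tolist())
E
```

```text
('w', 'w1') [0.5701 0.1949 0.0716] 4.1 lens [0.5801 0.1956] [[0.2, 0.2], [0.5, 1.5], [0.7, -0.4], [0.2, 1.8], [-0.8, -1.1], [-1.3, -0.8]]
('w',) [0.5703 0.1953 0.0755] 4.33 lens [0.5803 0.196 ] [[-0.2, -0.1], [0.2, 1.1], [0.1, -0.8]]
('t',) [0.571  0.1941 0.0643] 3.68 lens [0.581  0.1948] [[-0.2, 0.5], [0.0, -0.1], [-0.0, -0.2], [0.2, -0.2]]
('s',) [0.566  0.1989 0.0687] 3.94 lens [0.5759 0.1995] [[0.2, 2.5], [-0.2, -0.6], [1.3, -0.4], [-1.4, -0.1]]
('w', 'w1', 't', 's') [0.5702 0.195  0.0702] 4.02 lens [0.5802 0.1957] [[0.1, 0.1], [0.3, 1.4], [0.7, -0.4], [0.1, 1.7], [-0.8, -1.1], [-1.4, -0.9], [-0.7, 0.9], [-0.4, 0.4], [-0.4, 0.1], [-0.4, 0.0], [0.6, 0.4], [0.2, -3.0], [1.4, -2.5], [-0.8, -2.2]]
```

```bash
python3 -m creep '[0,0.01,0,0.12,0,0.01,0.02,0,0.24,0,0.01,0.03,0,0.36,0,0.02,0.04,0,0.48,0,0.02,0.05,0,0.6,0,0.03,0.06,0,0.72,0,0.03,0.07,0,0.84,0,0.04,0.08,0,0.96,0,0.04,0.09,0,1.08,0,0.04,0.1,0,1.2,0]' >/dev/null; python3 st.py
python3 -m creep '[0.01,0.02,-0.01,0.12,0,0.01,0.03,-0.02,0.24,0,0.02,0.04,-0.02,0.36,0,0.02,0.05,-0.03,0.48,0,0.03,0.06,-0.04,0.6,0,0.03,0.07,-0.05,0.72,0,0.03,0.08,-0.06,0.84,0,0.03,0.1,-0.07,0.96,0,0.03,0.107,-0.075,1.08,0,0.03,0.107,-0.075,1.15,0]' >/dev/null; python3 st.py
```

```text
t 15.73 j [ 4.260e-01  1.650e-01  5.400e-02  1.431e+00 -4.280e-01 -1.000e-03] v 1.327 p [0.4908 0.0844 0.3144] yaw -2.7147 lean 24.59 az -62.0 paz 9.8 F [ 0.   0.1 -3.2] w 0.029 61.7
t 16.57 j [ 0.432  0.048 -0.3    0.821 -0.146 -1.169] v 0.937 p [0.519  0.1909 0.2374] yaw -1.5637 lean 24.37 az 4.1 paz 20.2 F [-0.3  0.3 -2.6] w 0.0285 61.7
```

```bash
python3 -m creep '[0,0,0,0,0,0,0,0,0,0]' >/dev/null; python3 st.py; python3 - <<'E'
from h import *
o=bot.get_obs();M=R.from_quat(o["tool_rot"]).as_matrix();p=np.array(o["eef_pos"])
pts=[p+M@[.0015,0,.020-s] for s in (0,.007,.055,.075)]
print(np.array(pts).round(4))
ims=[]
for n,k in(("side",5),("top",5)):
    c=bot.camera(n);im=c["pixels"]
    u=np.array([proj(c,X) for X in pts]);print(n,u.round(1).tolist())
    print([(round(r["score"],2),(np.array(r["centre"])*[640,480]).round(1)) for r in bot.place_of(n,"long_objective")[:2]])
    np.savez("f_"+n+".npz",**c)
    x,y=(u[0].astype(int)-[40,60]) ;print(x,y)
    ims.append(cv2.resize(im[y:y+100,x:x+80],None,fx=5,fy=5,interpolation=cv2.INTER_CUBIC))
save("f1.png",np.hstack(ims))
E
```

```text
t 16.73 j [ 0.432  0.047 -0.297  0.823 -0.15  -1.162] v 0.014 p [0.5206 0.1898 0.2396] yaw -1.572 lean 24.6 az 3.7 paz 20.0 F [-0.1 -1.  -2.3] w 0.0285 61.7
[[0.5289 0.1888 0.2213]
 [0.5259 0.1886 0.2277]
 [0.506  0.1874 0.2714]
 [0.4977 0.1868 0.2895]]
side [[242.2, 224.3], [243.3, 221.1], [251.4, 197.9], [255.0, 187.7]]
[(0.96, array([239.8, 224.8]))]
202 164
top [[220.0, 261.7], [219.4, 262.6], [215.2, 269.1], [213.3, 271.9]]
[(0.61, array([320.5, 327. ])), (0.58, array([215.8, 263. ]))]
179 201
```

View pics/f1.png

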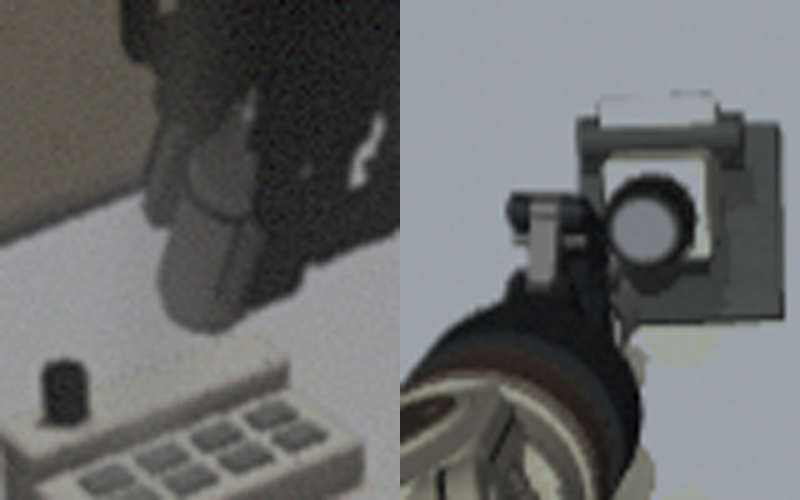

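```bash
python3 -m creep '[0.005,0.001,-0.01,0,0,0.01,0.002,-0.02,0,0,0.014,0.003,-0.03,0,0,0.018,0.004,-0.04,0,0,0.022,0.005,-0.047,0,0,0.025,0.005,-0.052,0,0,0.026,0.005,-0.055,0,0,0.026,0.005,-0.055,0,0,0.026,0.005,-0.055,0,0,0.026,0.005,-0.055,0,0]' >/dev/null; python3 st.py;python3 st.py; python3 - <<'E'
from h import *
c=wcam();np.savez("w5.npz",**c)
save("w5.png",cv2.resize(c["pixels"][120:420,160:480],None,fx=2,fy=2,interpolation=cv2.INTER_CUBIC))
o=bot.get_obs();M=R.from_quat(o["tool_rot"]).as_matrix();p=np.array(o["eef_pos"])
for n in("long_objective","camera_head"):
    for cam in("wrist","side","top"):
        if cam!="wrist": cc=bot.camera(cam);np.savez("g_"+cam+".npz",**cc)
        print(n,cam,[(round(r["score"],2),(np.array(r["centre"])*[640,480]).round(1)) for r in bot.place_of(cam,n)[:2]])
L=np.array([.5802,.1955,.112]);zc=np.array([-.4216,-.0295,.9063])
E=p+M@[.0017,0,.020];print("E",E,"want",L+.06*zc, "proj E",wproj(c,E),"L",wproj(c,L),"tip",wproj(c,p+M@[.0017,0,-.055]))
E
```

```text
t 17.77 j [ 0.419  0.141 -0.342  0.679 -0.145 -1.179] v 0.004 p [0.547  0.1958 0.1857] yaw -1.5672 lean 24.77 az 3.9 paz 19.7 F [-0.7 -1.  -3.8] w 0.0288 61.7
t 17.77 j [ 0.419  0.141 -0.342  0.679 -0.145 -1.179] v 0.004 p [0.547  0.1958 0.1857] yaw -1.5672 lean 24.77 az 3.9 paz 19.7 F [-0.7 -1.  -3.8] w 0.0288 61.7
long_objective wrist [(0.81, array([324., 278.]))]
long_objective side [(0.95, array([229.3, 251. ]))]
long_objective top [(0.6, array([222.6, 255.8]))]
camera_head wrist [(0.62, array([322. , 242.1]))]
camera_head side [(0.7, array([220.9, 276.7]))]
camera_head top [(0.68, array([227.6, 248.1]))]
E [0.55540805 0.19471535 0.1675433 ] want [0.554904 0.19373  0.166378] proj E [320.59967958 282.83290333] L [321.97421415 242.29088025] tip [319.97713939 384.29835632]
```

View pics/w5.png

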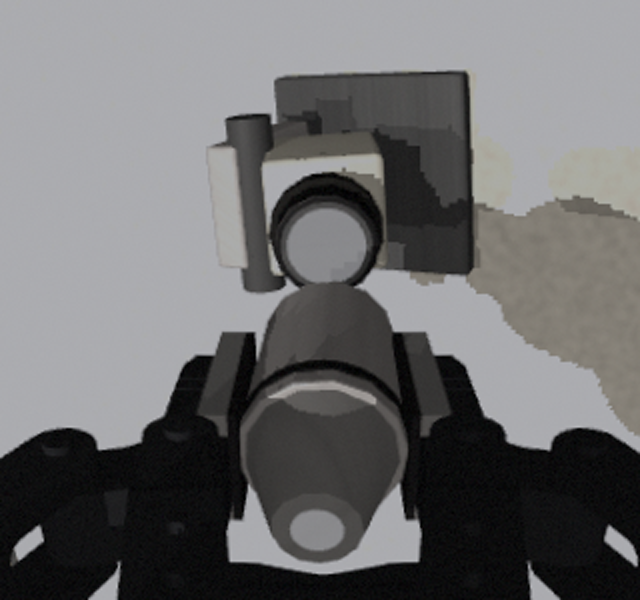

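```bash
python3 - <<'E'
from h import *
from scipy.optimize import least_squares
w=dict(np.load("w5.npz"));s=dict(np.load("g_side.npz"));t=dict(np.load("g_top.npz"))
L=np.array([.5802,.1955,.112]);zc=np.array([-.4216,-.0295,.9063]);W=L+.06*zc
for n,f,e,l in(("w",lambda X:wproj(w,X),(324,278),(322.7,242.8)),("s",lambda X:proj(s,X),(229.3,251),(221.3,276)),("t",lambda X:proj(t,X),(222.6,255.8),(228,247.4))):
    print(n,"want d",(f(W)-f(L)).round(1),"seen d",np.subtract(e,l).round(1))
fs=[(lambda X:wproj(w,X),(324,278),(322.7,242.8)),(lambda X:proj(s,X),(229.3,251),(221.3,276)),(lambda X:proj(t,X),(222.6,255.8),(228,247.4))]
g=lambda k:least_squares(lambda X:np.concatenate([(f(X)-o[k]) for f,*o in fs]),W).x
e,l=g(0),g(1);d=e-l
yx=np.array([np.cos(.07),np.sin(.07),0]);u=np.cross(zc,[0,0,1]);u/=np.linalg.norm(u);v=np.cross(zc,u)
print("E",e.round(4),"L",l.round(4),"along",d@zc,"u",d@u,u.round(2),"v",d@v,v.round(2))
E
```

```text
w want d [ 0.6 37.9] seen d [ 1.3 35.2]
s want d [  8.6 -23.8] seen d [  8. -25.]
t want d [-4.3  6.8] seen d [-5.4  8.4]
E [0.5549 0.1935 0.1649] L [0.5805 0.1964 0.1102] along 0.060457264711416964 u -0.0010831702481126535 [-0.07  1.    0.  ] v 0.0002621277496353859 [-0.9  -0.06 -0.42]
```

```bash
python3 -m creep '[0,0,0,0,0,0,0,0,0,0,0,0,0,0,0]' >/dev/null; python3 st.py; python3 -c "
from workcell import bot
print(bot.job_done())"
```

```text
t 18.57 j [ 0.419  0.142 -0.343  0.678 -0.145 -1.179] v 0.002 p [0.5468 0.1957 0.185 ] yaw -1.5671 lean 24.71 az 3.8 paz 19.7 F [-0.2  0.6 -2.7] w 0.0287 61.7
the job is handed in; nothing more can be done
None
```

I handed in the job at 18.6 s, with the long objective held steady in the gripper: by my measurements its threaded end is about 60 mm in front of the lens, about 1 mm off centre and 1–2° from square, and no verdict came back. Earlier, before I had picked the objective up, one arm joint read 3.13 rad/s in a single reading, just under its 3.14 limit.

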